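# Slide two tins under the low riser, up to the depth stop

## Task

Put the two food tins away under the low wooden riser: slide them upright into its lane, one behind the other in either order, touching and wholly under the board, until the row bears against the stop plate hidden at the back. Feel for the plate, which slides when pushed hard: nudge it a few millimetres, but not over a centimetre. Leave the striped cup, oil bottle and glass where they stand.

Things in the scene. Friction and masses are not known exactly. Their poses are not given: they have to be found in the camera images.
- mouth (a point): Point on the worktop below the middle of the riser board's front edge: the open end of the lane. x axis: inward along the lane (to the right and a little away: yaw -1.5 to -1.0), y left, z up. Lane: x = 0 to 190 mm, 70 mm wide, 82 mm high, floor = worktop. A vertical finger meets the board before the tins are in: push with closed fingers tilted 40 to 45 degrees, tips forward under the board.
- riser: Fixed low wooden riser: a board 190 x 150 mm, 14 mm thick, underside 82 and top 96 mm above the worktop, on two side walls 18 mm thick that start 12 mm behind the board's front edge. Origin: on the worktop below the board's centre, 95 mm in from the mouth; axes as the mouth's.
- stop_plate (a joint): How far (m) the aluminium stop plate across the lane has been pushed in from its setting: 0 at the start, 0.030 at most. Friction of 8 N holds it; no spring, stays where left. Plate 62 mm wide, 5 to 71 mm above the worktop. Its setting varies: front face 121 to 147 mm in from the mouth (row of two tins 115 mm), so the row ends 6 to 32 mm under the board.
- tin_a_mid (a point): Food tin with a pale label, a plain upright cylinder 57 mm in diameter, 72 mm high, 0.13 to 0.25 kg. The point is its centre, 36 mm above its foot; z is its axis. It stands on the worktop. Push it low (20 to 28 mm above the worktop), it tips if pushed high. Sliding takes 1 to 3 N.
- tin_b_mid (a point): Food tin with a green label, the same in size, weight and behaviour as the pale one. The point is its centre, 36 mm above its foot; z is its axis.
- cup_mid (a point): Small striped cup with a handle, 65 x 88 mm and 50 mm high, loose, standing on the inner half (away from the mouth) of the riser's board. The point is its centre, half-way up. Bystander.
- oil_bottle_mid (a point): Dark green oil bottle, 61 mm in diameter and 267 mm high, loose, standing on the worktop behind the riser. The point is on its axis, 130 mm above its foot. Bystander.
- glass_mid (a point): Clear drinking glass, 81 mm in diameter and 93 mm high, loose, standing on the worktop behind and left of the tins. The point is its centre, half-way up. Bystander.

How it is judged:
By the outcome, as a careful person would: the job done as asked, in the order asked, and still so for the second after the job is handed in, with the robot touching nothing.
It also fails if it takes over 72 s, if anything falls off the work surface, if the arm or the gripper's body presses on something with over 40 N, if the wrist force passes 120 N, or if a joint passes its speed limit or range.

## Robot

A 6-joint arm with a two-finger parallel gripper is mounted at the origin on a cart in front of the work surface, level with it; the furniture and walls round the work are solid. World frame = base frame: x ahead of the robot, y to its left, z up, the work surface at z = 0. Lengths are in mm, angles in rad, forces in N, time in s.
With the tool pointing down it reaches from about 350 to 975 mm from the base axis. Payload 17.4 kg.
Tool frame: the origin (TCP) lies between the finger pads; the fingertips stand 17 mm ahead of it and the grasp point (between the pads) lies 2 mm behind it (ctrl.tip_reach is the z of the fingertips in the tool frame, in mm); z points along the fingers, y is the line along which they close (so a half turn about z gives the same grasp; the last joint's range is limited). The gripper opens to 85 mm and grips with 20 to 120 N. Pads are 22 mm wide; open, the fingers measure 114 mm over their backs; the gripper's body (76 mm by 85 mm) begins 54 mm behind the grasp point. The pads swing forward as they close: fully open they stand 13 mm farther back than shut.
Start: joints at [-1.306, 0.116, 1.442, -0, 1.584, -0.038], TCP at [201.272, -644.3, 248.303] pointing down, gripper open.
Joint ranges: [-2.83, 2.83], [-0.83, 2.19], [0.07, 2.5], [-1.14, 4.28], [0.01, 3], [-2.97, 2.97]. Speed limits (rad/s): [1.89, 1.89, 2.22, 3.14, 3.14, 3.14].

## Interface

Orientations are given as a rotation vector (axis times angle).
In Python, from cell import ctrl gives the robot as it stands.
- The arm moves only by the shell command python3 -m inch 'ROWS' [FORCE]. ROWS is JSON, a list that holds one entry, the list of rows, each a list of 7 numbers: the shift along the tool's x, y, z normalised to -1 to 1, where 1 is 0.5 m, then the turn, a rotation vector about the tool's x, y, z normalised to -1 to 1, where 1 is 0.5 rad, then the opening in per cent of the stroke, from 0 (shut) to 100 (fully open). In form: [[[x, y, z, wx, wy, wz, fingers], ...]]. A call has 1 to 8 rows; each row is the pose to reach, as a shift and turn from the pose commanded when the call began, along the tool's axes at that moment; what a row does not reach only later rows make up. A row lasts 1/8 s, in which the tool goes at most 62.5 mm and 10.7 degrees, less where a joint would pass 70% of its speed; a pose out of reach is approached as far as the arm can. A call with a number of a shift or a turn outside -1 to 1 is refused whole. A call with a gripper value outside its range is refused whole. The fingers move at their own pace and stop on an object; FORCE is the grip in N (left out, the last holds). Time passes only in rows, so rows that repeat a pose let the fingers close. It gives the time, the measured TCP pose, the force, the opening and the grip force at its end, in the units of the state.
- ctrl.get_obs(): the state, without advancing time (a new reading comes with each control period).
- ctrl.camera(name): name is "scene" or "top" or "wrist"; returns the picture (480x640x3 uint8, red, green, blue); there is no depth.
- ctrl.calibration(name): a dict with "mtx" (3x3 intrinsics, pixels), "rvec" (rotation vector, rad) and "tvec" (3), from world to camera coordinates, as OpenCV has them. Camera axes: x right, y down, z forward; pixel columns grow to the right and rows downward; lengths in mm; the calibration is good to about 2 mm. A picture is of the moment at which its call begins: read the wrist's pose just before it. calibration takes no time and is no camera call; for the wrist camera it gives the pose at the moment of the call.
- ctrl.close_job(): hands the job in; it is judged then, once.
The state is a dict: "clock": time; "joint_pos": joint angles; "qvel": joint speeds; "joint_efforts": joint torques, N m; "tcp_pos": TCP position; "ee_rot": TCP orientation; "wrist_force": force on the tool from outside, world axes, zero at the start; "wrist_torque": the same for the moment, N m; "finger_gap": finger opening in mm; "grip_force": force on a finger pad.
Only numpy, scipy, OpenCV 4.12 (cv2) and the standard library are available. Lean on these libraries where they do the work, as an engineer would, in place of code of your own. Each camera call takes 0.05 s, during which the arm holds its last target. There are 200 camera calls.

## Working session

There is one attempt and no reset: what is moved stays moved. The work goes in short steps, Python scripts to look and compute and a shell command to move; the robot and the scene stay as the last step left them, time stands still between calls to the robot, and variables do not carry over. Pictures are saved under pics/ and viewed, at most 10 in all, crops included, and the job is handed in when it is done.

```bash
mkdir -p pics; ls
python3 - <<'E'
from cell import ctrl
import cv2
for n in("scene","top"):
    cv2.imwrite(f"pics/{n}0.png",ctrl.camera(n)[:,:,::-1])
    c=ctrl.calibration(n);print(n,c)
print(ctrl.get_obs(),ctrl.tip_reach)
E
```

```text
pics
scene {'mtx': array([[558.62050746,   0.        , 321.83538255],
       [  0.        , 558.62050746, 242.71297818],
       [  0.        ,   0.        ,   1.        ]]), 'rvec': array([ 0.66097648, -2.48212985,  1.29649943]), 'tvec': array([ 550.45660157,  202.27611026, 1106.28869788])}
top {'mtx': array([[455.1058522 ,   0.        , 327.98618611],
       [  0.        , 455.1058522 , 236.76123846],
       [  0.        ,   0.        ,   1.        ]]), 'rvec': array([ 2.17202434, -2.19923793,  0.06948183]), 'tvec': array([  93.85134622,  592.48805023, 1321.50293095])}
{'clock': 0.1, 'joint_pos': array([-1.30584864e+00,  1.16456197e-01,  1.44221235e+00,  8.19297208e-06,
        1.58400139e+00, -3.78340152e-02]), 'qvel': array([-0.00015543, -0.00171393, -0.00143448,  0.00061562, -0.00250396,
        0.00073964]), 'joint_efforts': array([ 1.45823800e-03, -7.33668852e+01, -6.33789539e+01, -1.60834425e-04,
        5.19545938e-03,  2.44582935e-05]), 'tcp_pos': array([ 201.19991854, -644.15274607,  247.61510837]), 'ee_rot': array([-3.10460094e+00, -4.73632310e-01,  1.78899935e-04]), 'wrist_force': array([ 0.65904743, -0.33587552, -0.56729266]), 'wrist_torque': array([-0.00977098, -0.04161682, -0.01431526]), 'grip_force': 0.0, 'finger_gap': 85.1737260193748} 17.0
```

View pics/scene0.png

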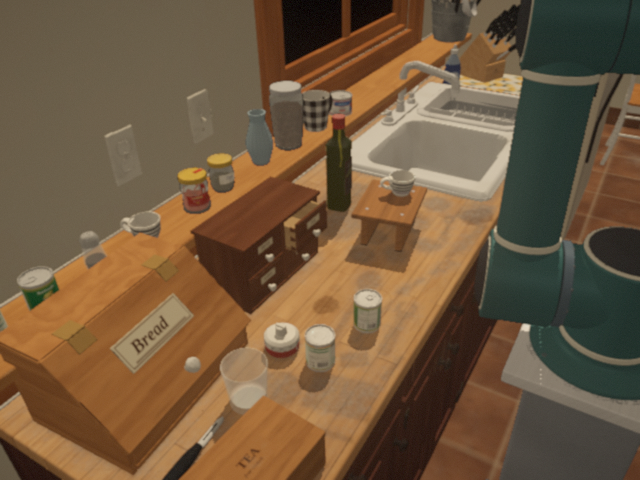

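View pics/top0.png

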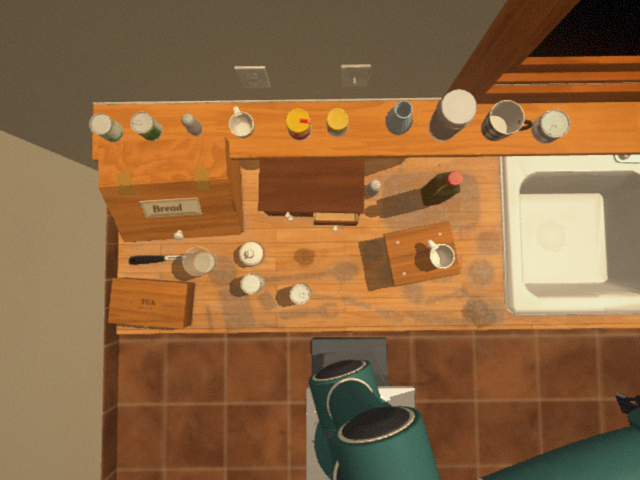

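The scene picture shows the tins at about (320,348) and (367,311), with the riser at (390,215). In the top picture the tins are at (251,285) and (300,294), and the board's corners are near (385,237), (450,223), (461,272) and (392,286). I'll enlarge that area.

Run:
```python
import cv2
a=cv2.imread("pics/top0.png")[215:312,230:476]
b=cv2.imread("pics/scene0.png")[160:380,260:440]
cv2.imwrite("pics/top0c.png",cv2.resize(a,(738,291),interpolation=cv2.INTER_CUBIC))
cv2.imwrite("pics/scene0c.png",cv2.resize(b,None,fx=2.7,fy=2.7,interpolation=cv2.INTER_CUBIC))
```

```text
(no output)
```

View pics/top0c.png

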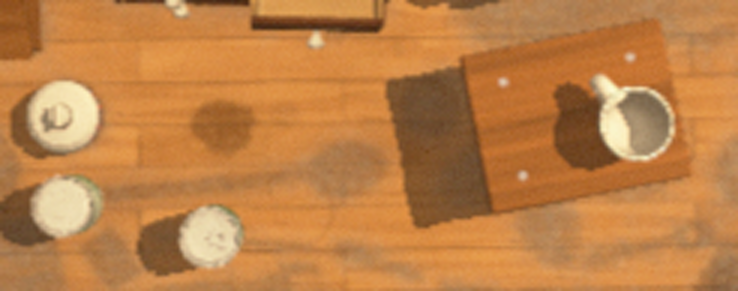

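View pics/scene0c.png

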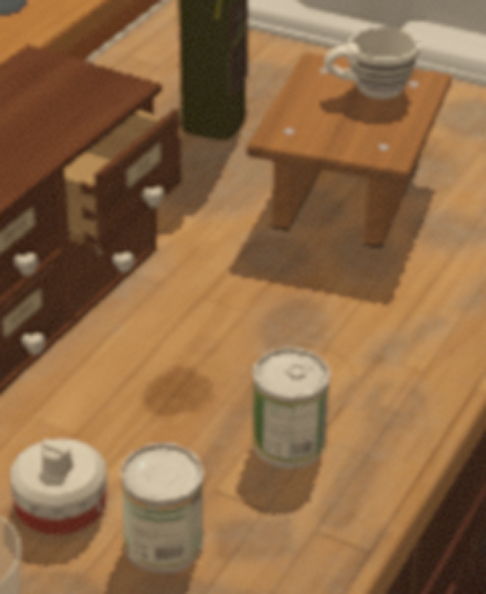

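The top crop shows tin tops at (64,206) for the pale one and (211,237) for the green one. The board corners are (462,57), (655,18), (690,175) and (491,213). In the scene crop the tin tops are at (163,473) and (291,376).

```bash
cat > h.py <<'E'
import numpy as np,cv2
from cell import ctrl
from scipy.spatial.transform import Rotation as R
def bp(n,uv,z,c=None):
    c=c or ctrl.calibration(n);M=R.from_rotvec(c["rvec"]).as_matrix()
    uv=np.atleast_2d(np.float64(uv));p=np.c_[uv,np.ones(len(uv))]@np.linalg.inv(c["mtx"]).T@M
    o=-M.T@c["tvec"];return o+p*((z-o[2])/p[:,2])[:,None]
def plan(p,Rt=None):
    "tool-frame shift (normalised) and turn from measured pose to p,Rt"
    o=ctrl.get_obs();A=R.from_rotvec(o["ee_rot"])
    Rt=Rt if Rt is not None else A
    return A.inv().apply(np.array(p)-o["tcp_pos"])/500,(A.inv()*Rt).as_rotvec()/.5
E
python3 - <<'E'
from h import *
np.set_printoptions(precision=1,suppress=True)
t=lambda a:np.array(a)/3+[230,215]-.33
s=lambda a:np.array(a)/2.7+[260,160]-.3
C=bp("top",t([(462,57),(655,18),(690,175),(491,213)]),96)
print(C); 
cen=C.mean(0);d=(C[1]+C[2]-C[0]-C[3])/2;e=(C[0]+C[1]-C[2]-C[3])/2
print(cen,np.linalg.norm(d),np.linalg.norm(e),np.arctan2(d[1],d[0]),np.arctan2(e[1],e[0])-np.pi/2, (C[0]+C[3])/2)
print(bp("top",t([(64,206),(211,237)]),72))
print(bp("scene",s([(163,473),(291,376)]),72))
print(bp("scene",s([(250,150),(402,172)]),96))
E
```

```text
[[ 595.2  -68.7   96. ]
 [ 629.2 -248.4   96. ]
 [ 483.6 -276.3   96. ]
 [ 451.   -92.4   96. ]]
[ 539.7 -171.4   96. ] 184.85788464770306 147.16347880300714 -1.3896301026916023 -1.3947402525593016 [523.1 -80.5  96. ]
[[461.4 304.7  72. ]
 [430.8 166.9  72. ]]
[[458.6 309.6  72. ]
 [427.7 174.3  72. ]]
[[586.7 -60.1  96. ]
 [453.7 -90.8  96. ]]
```

```bash
python3 -m inch '[[[0.54,-0.71,0,0,0,-1,100],[0.54,-0.71,0,0,0,-1,100],[0.54,-0.71,0,0,0,-1,100],[0.54,-0.71,0,0,0,-1,100],[0.54,-0.71,0,0,0,-1,100],[0.54,-0.71,0,0,0,-1,100],[0.54,-0.71,0,0,0,-1,100],[0.54,-0.71,0,0,0,-1,100]]]' 30
cat >> h.py <<'E'
U=np.array([np.cos(-1.392),np.sin(-1.392),0]);V=np.array([-U[1],U[0],0]);M=np.array([521.7,-77.5,0])
def down(a):  # pointing down, tool y at world angle a
    y=np.array([np.cos(a),np.sin(a),0]);z=np.array([0,0,-1.]);return R.from_matrix(np.c_[np.cross(y,z),y,z])
def tilt(t):  # tool y across lane, z tilted t deg forward
    t=np.radians(t);z=U*np.sin(t)-np.array([0,0,np.cos(t)]);return R.from_matrix(np.c_[np.cross(V,z),V,z])
def show(p,Rt=None):
    a,b=plan(p,Rt);o=ctrl.get_obs();print("t",round(o["clock"],2),"tcp",o["tcp_pos"].round(1),"shift",a.round(3),"turn",b.round(3))
E
python3 -c "
from h import *
show([428,171,150],down(.179))"
```

```text
clock: 1.1
tcp_pos: [353.9, -222.1, 248.5]
ee_rot: [2.889, 1.233, 0.001]
wrist_force: [-0.4, -0.2, 0.7]
finger_gap: 85.4
grip_force: 0.0
t 1.1 tcp [ 353.9 -222.1  248.5] shift [ 0.67  -0.437  0.197] turn [ 0.002 -0.    -1.886]
```

```bash
python3 -m inch '[[[0.67,-0.437,0.1,0,0,-1,100],[0.67,-0.437,0.1,0,0,-1,100],[0.67,-0.437,0.1,0,0,-1,100],[0.67,-0.437,0.1,0,0,-1,100],[0.67,-0.437,0.1,0,0,-1,100],[0.67,-0.437,0.1,0,0,-1,100],[0.67,-0.437,0.1,0,0,-1,100],[0.67,-0.437,0.1,0,0,-1,100]]]'
python3 -c "
from h import *
show([428,171,130],down(.179))"
```

```text
clock: 2.1
tcp_pos: [428.8, 168.8, 197.4]
ee_rot: [-2.496, -1.907, 0.003]
wrist_force: [-0.1, -0.3, 0.5]
finger_gap: 85.4
grip_force: 0.0
t 2.1 tcp [428.8 168.8 197.4] shift [ 0.004 -0.003  0.135] turn [-0.004  0.001 -0.89 ]
```

Turn the rest of the way above the tin, then take a wrist picture.

```bash
python3 -m inch '[[[0.003,-0.003,0.05,0,0,-0.89,100],[0.003,-0.003,0.05,0,0,-0.89,100],[0.003,-0.003,0.05,0,0,-0.89,100],[0.003,-0.003,0.05,0,0,-0.89,100],[0.003,-0.003,0.05,0,0,-0.89,100]]]'
python3 -c "
from h import *
show([428,171,46],down(.179))
c=ctrl.calibration('wrist');cv2.imwrite('pics/w1.png',ctrl.camera('wrist')[:,:,::-1])
P,_=cv2.projectPoints(np.array([[428,171,72],[460,307,72.],[428,171,0]]),c['rvec'],c['tvec'],c['mtx'],None);print(P.round())"
```

```text
clock: 2.72
tcp_pos: [427.8, 169.0, 173.4]
ee_rot: [2.02, 2.406, 0.0]
wrist_force: [0.4, -0.2, 0.6]
finger_gap: 85.4
grip_force: 0.0
t 2.73 tcp [427.8 169.  173.4] shift [0.004 0.001 0.255] turn [ 0.     0.    -0.009]
[[[319. 245.]]

 [[411.  41.]]

 [[319. 221.]]]
```

View pics/w1.png

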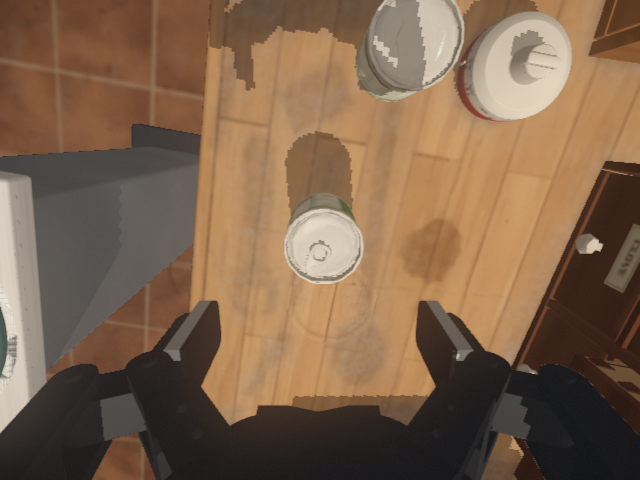

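The wrist view shows the green tin's top at (324,245) against a prediction of (319,245), and the pale tin at (413,42) against (411,41). The positions are good to about 2 mm, so I'll descend and grasp.

```bash
python3 -m inch '[[[0.004,0.002,0.1,0,0,0,100],[0.004,0.002,0.2,0,0,0,100],[0.004,0.002,0.255,0,0,0,100],[0.004,0.002,0.255,0,0,0,100],[0.004,0.002,0.255,0,0,0,0],[0.004,0.002,0.255,0,0,0,0],[0.004,0.002,0.255,0,0,0,0],[0.004,0.002,0.255,0,0,0,0]]]' 30
python3 -c "
from h import *
show(M-U*60+[0,0,47],down(.179))"
```

```text
clock: 3.78
tcp_pos: [429.2, 172.1, 47.6]
ee_rot: [2.016, 2.408, 0.004]
wrist_force: [0.4, -0.0, 6.9]
finger_gap: 57.0
grip_force: 31.5
t 3.77 tcp [429.2 172.1  47.6] shift [-0.404  0.094  0.001] turn [ 0.006 -0.001 -0.004]
```

```bash
python3 -m inch '[[[0,0,-0.01,0,0,0,0],[-0.1,0.023,-0.01,0,0,0,0],[-0.2,0.047,-0.01,0,0,0,0],[-0.3,0.07,-0.01,0,0,0,0],[-0.37,0.086,-0.01,0,0,0,0],[-0.404,0.094,-0.01,0,0,0,0],[-0.404,0.094,-0.01,0,0,0,0],[-0.404,0.094,-0.01,0,0,0,0]]]'
python3 -c "
from h import *
show(M-U*60+[0,0,47],down(.179))
c=ctrl.calibration('wrist');cv2.imwrite('pics/w2.png',ctrl.camera('wrist')[:,:,::-1])
q=[M+V*75+[0,0,96],M-V*75+[0,0,96],M+[0,0,96]]
P,_=cv2.projectPoints(np.array(q),c['rvec'],c['tvec'],c['mtx'],None);print(P.round())
cv2.imwrite('pics/top2.png',ctrl.camera('top')[:,:,::-1]);cv2.imwrite('pics/scene2.png',ctrl.camera('scene')[:,:,::-1])
a=cv2.imread('pics/scene2.png')[170:330,280:460]
cv2.imwrite('pics/s2c.png',cv2.resize(a,None,fx=3.5,fy=3.5,interpolation=cv2.INTER_CUBIC))"
```

```text
clock: 4.78
tcp_pos: [509.8, -17.9, 50.9]
ee_rot: [-2.015, -2.409, -0.0]
wrist_force: [-0.4, -0.2, -1.8]
finger_gap: 56.5
grip_force: 32.5
t 4.78 tcp [509.8 -17.9  50.9] shift [-0.002  0.002  0.008] turn [-0.    -0.001 -0.003]
[[[534. 545.]]

 [[108. 545.]]

 [[321. 545.]]]
```

View pics/w2.png

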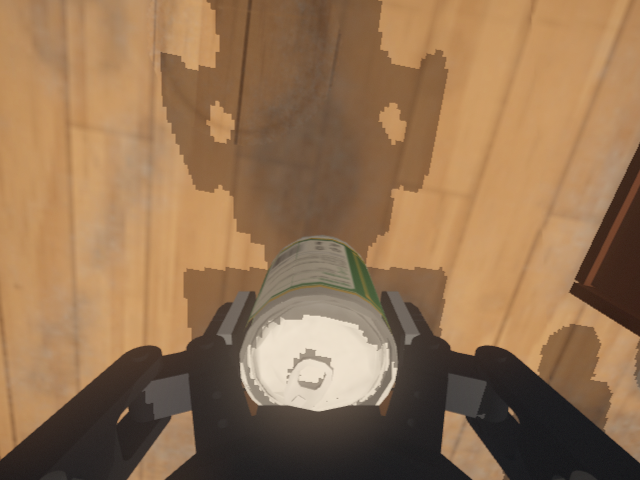

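View pics/s2c.png

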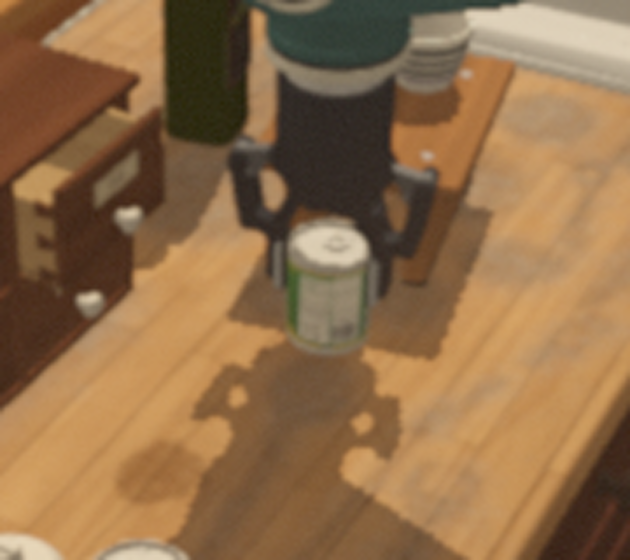

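The wrist picture shows the green tin upright between the pads, with its top at about (318,350). The scene crop shows it straight in front of the lane mouth at about (328,290). I'll set it down and release it, then go for the pale tin.

```bash
python3 -m inch '[[[-0.002,0.002,0.004,0,0,0,0],[-0.002,0.002,0.009,0,0,0,0],[-0.002,0.002,0.009,0,0,0,30],[-0.002,0.002,0.009,0,0,0,100],[-0.002,0.002,0.009,0,0,0,100],[-0.002,0.002,0.009,0,0,0,100],[-0.002,0.002,-0.1,0,0,0,100],[-0.002,0.002,-0.2,0,0,0,100]]]'
python3 -c "
from h import *
show([460.5,308.5,150],down(-.82))"
```

```text
clock: 5.92
tcp_pos: [511.0, -19.5, 152.0]
ee_rot: [-2.016, -2.409, 0.001]
wrist_force: [-0.4, 0.6, 0.1]
finger_gap: 85.3
grip_force: 0.0
t 5.92 tcp [511.  -19.5 152. ] shift [0.664 0.016 0.004] turn [-1.000e-03  0.000e+00  1.994e+00]
```

```bash
python3 -m inch '[[[0.1,0,0,0,0,0.3,100],[0.664,0.016,0,0,0,1,100],[0.664,0.016,0,0,0,1,100],[0.664,0.016,0,0,0,1,100],[0.664,0.016,0,0,0,1,100],[0.664,0.016,0,0,0,1,100],[0.664,0.016,0,0,0,1,100],[0.664,0.016,0,0,0,1,100]]]'
python3 -c "
from h import *
show([460.5,308.5,130],down(-.82))"
```

```text
clock: 6.92
tcp_pos: [460.6, 308.3, 150.5]
ee_rot: [2.549, 1.836, -0.001]
wrist_force: [-0.7, -0.1, -1.4]
finger_gap: 85.2
grip_force: 0.0
t 6.92 tcp [460.6 308.3 150.5] shift [ 0.    -0.     0.041] turn [-0.     0.001  0.995]
```

Turn the rest of the way, with the opening at 85% to clear the pot.

```bash
python3 -m inch '[[[0,0,0,0,0,0.33,85],[0,0,0,0,0,0.66,85],[0,0,0,0,0,1,85],[0,0,0,0,0,1,85]]]'
python3 -m inch '[[[0,0,0.1,0,0,0,85],[0,0,0.2,0,0,0,85],[0,0,0.208,0,0,0,85],[0,0,0.208,0,0,0,85],[0,0,0.208,0,0,0,0],[0,0,0.208,0,0,0,0],[0,0,0.208,0,0,0,0],[0,0,0.208,0,0,0,0]]]' 30
python3 -c "
from h import *
show(M-U*130+[0,0,51],down(.179))"
```

```text
clock: 7.42
tcp_pos: [461.1, 307.5, 150.9]
ee_rot: [2.925, 1.146, 0.0]
wrist_force: [-0.6, 0.9, 0.2]
finger_gap: 72.8
grip_force: 0.0
clock: 8.43
tcp_pos: [461.7, 309.1, 49.3]
ee_rot: [-2.924, -1.148, -0.005]
wrist_force: [-1.0, -2.7, 6.8]
finger_gap: 56.7
grip_force: 31.0
t 8.43 tcp [461.7 309.1  49.3] shift [-0.298  0.429 -0.004] turn [ 0.005 -0.005 -2.003]
```

```bash
python3 -m inch '[[[0,0,-0.01,0,0,0,0],[-0.298,0.429,-0.01,0,0,-1,0],[-0.298,0.429,-0.01,0,0,-1,0],[-0.298,0.429,-0.01,0,0,-1,0],[-0.298,0.429,-0.01,0,0,-1,0],[-0.298,0.429,-0.01,0,0,-1,0],[-0.298,0.429,-0.01,0,0,-1,0],[-0.298,0.429,-0.01,0,0,-1,0]]]'
python3 -c "
from h import *
show(M-U*130+[0,0,51],down(.179))"
```

```text
clock: 9.43
tcp_pos: [497.4, 50.5, 52.3]
ee_rot: [2.549, 1.835, 0.001]
wrist_force: [0.0, -0.6, -2.1]
finger_gap: 56.8
grip_force: 33.0
t 9.43 tcp [497.4  50.5  52.3] shift [0.001 0.002 0.003] turn [ 1.000e-03 -1.000e-03 -1.004e+00]
```

```bash
python3 -m inch '[[[0,0,0,0,0,-0.33,0],[0,0,0,0,0,-0.66,0],[0,0,0,0,0,-1,0],[0,0,0,0,0,-1,0],[0,0.002,0.006,0,0,-1,0],[0,0.002,0.006,0,0,-1,0]]]'
python3 -m inch '[[[-0.025,0,0,0,0,0,0],[-0.05,0,0,0,0,0,0],[-0.075,0,0,0,0,0,0],[-0.1,0,0,0,0,0,0]]]'
python3 -m inch '[[[-0.02,0,0,0,0,0,0],[-0.04,0,0,0,0,0,0],[-0.06,0,0,0,0,0,0],[-0.068,0,0,0,0,0,0]]]'
python3 -c "
from h import *
o=ctrl.get_obs();d=o['tcp_pos']-M;print(d@U,d@V,o['wrist_force']@U,o['wrist_force']@V)
show(M-U*45+[0,0,49],down(.179))"
```

```text
clock: 10.18
tcp_pos: [498.5, 50.1, 49.4]
ee_rot: [2.02, 2.406, 0.001]
wrist_force: [-3.4, 0.9, 5.4]
finger_gap: 57.0
grip_force: 33.6
clock: 10.68
tcp_pos: [507.6, 0.2, 49.4]
ee_rot: [2.019, 2.407, 0.002]
wrist_force: [-1.5, 4.9, 6.4]
finger_gap: 56.5
grip_force: 33.6
clock: 11.18
tcp_pos: [513.6, -33.3, 49.4]
ee_rot: [2.019, 2.406, 0.002]
wrist_force: [-1.0, 6.0, 7.1]
finger_gap: 56.3
grip_force: 33.6
-44.910637186600106 -0.14958027990178632 -6.129823311095504 0.0482967678008626
t 11.18 tcp [513.6 -33.3  49.4] shift [0.    0.    0.001] turn [ 0.002 -0.001 -0.009]
```

```bash
python3 -m inch '[[[0,0,0,0,0,0,60],[0,0,0,0,0,0,100],[0,0,0,0,0,0,100],[0,0,0,0,0,0,100],[0,0,-0.1,0,0,0,100],[0,0,-0.2,0,0,0,100],[0,0,-0.22,0,0,0,100],[0.1,0,-0.22,0,0,0,0]]]'
python3 -c "
from h import *
T=tilt(42.5);z=T.as_matrix()[:,2]
show(M-U*130+[0,0,90]-17*z,T)"
```

```text
clock: 12.18
tcp_pos: [504.7, 15.2, 159.3]
ee_rot: [2.02, 2.405, 0.001]
wrist_force: [0.5, 0.5, 0.5]
finger_gap: 69.7
grip_force: 0.0
t 12.18 tcp [504.7  15.2 159.3] shift [ 0.095 -0.     0.113] turn [-0.002 -1.482 -0.011]
```

```bash
python3 -m inch '[[[0.095,0,0,0,-0.33,0,0],[0.095,0,0,0,-0.66,0,0],[0.095,0,0,0,-1,0,0],[0.095,0,0,0,-1,0,0]]]'
python3 -c "
from h import *
T=tilt(42.5);z=T.as_matrix()[:,2]
show(M-U*130+[0,0,60]-17*z,T)"
```

```text
clock: 12.68
tcp_pos: [495.1, 64.5, 156.9]
ee_rot: [1.744, 2.093, -0.449]
wrist_force: [0.4, 0.8, 0.8]
finger_gap: -0.0
grip_force: 0.0
t 12.68 tcp [495.1  64.5 156.9] shift [0.076 0.002 0.151] turn [-0.003 -0.482  0.007]
```

```bash
python3 -m inch '[[[0.02,0.001,0.04,0,-0.25,0,0],[0.04,0.002,0.08,0,-0.482,0,0],[0.076,0.002,0.151,0,-0.482,0,0],[0.076,0.002,0.151,0,-0.482,0,0]]]'
python3 -c "
from h import *
T=tilt(42.5);z=T.as_matrix()[:,2]
show(M-U*130+[0,0,16]-17*z,T)
show(M-U*100+[0,0,16]-17*z,T)
print(ctrl.get_obs()['joint_pos'].round(2),T.inv().apply(U).round(3))
a=ctrl.camera('scene')[170:350,270:450,::-1]
cv2.imwrite('pics/s3c.png',cv2.resize(a,None,fx=3.3,fy=3.3,interpolation=cv2.INTER_CUBIC))"
```

```text
clock: 13.18
tcp_pos: [496.0, 59.4, 71.7]
ee_rot: [1.608, 1.923, -0.629]
wrist_force: [-0.0, -0.4, 1.2]
finger_gap: -0.0
grip_force: 0.0
t 13.18 tcp [496.   59.4  71.7] shift [0.061 0.002 0.061] turn [-0.013 -0.005  0.003]
t 13.18 tcp [496.   59.4  71.7] shift [0.017 0.003 0.101] turn [-0.013 -0.005  0.003]
[ 0.43 -0.03  2.01 -0.72  1.43  0.46] [-0.737  0.     0.676]
```

View pics/s3c.png

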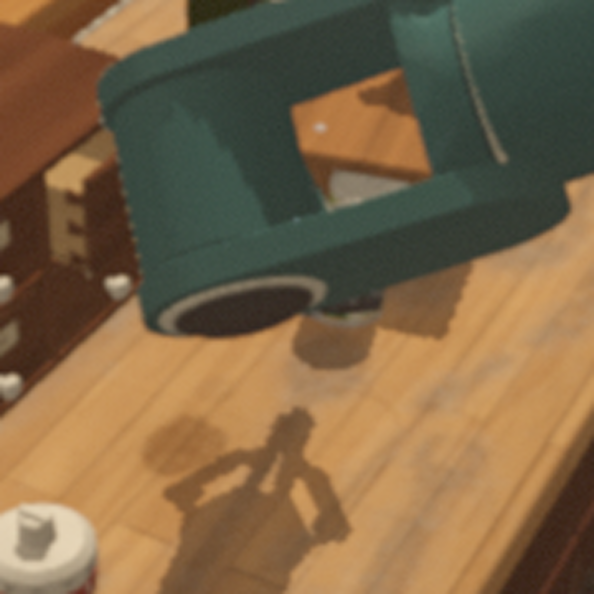

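The arm hides most of the tins in the crop, but the pale tin stands in the row before the mouth at about (345,200–310) and nothing has been disturbed. I'll lower the closed fingers behind it.

```bash
python3 -m inch '[[[0.03,0.001,0.03,-0.013,-0.005,0,0],[0.061,0.002,0.061,-0.013,-0.005,0,0],[0.061,0.002,0.061,-0.013,-0.005,0,0]]]'
cat >> h.py <<'E'
def rep():
    o=ctrl.get_obs();A=R.from_rotvec(o["ee_rot"]).as_matrix();d=o["tcp_pos"]+17*A[:,2]-M;f=o["wrist_force"]
    print("tip lane x %.1f y %.1f z %.1f F along %.1f lat %.1f up %.1f t %.1f 10mm=%s"%(d@U,d@V,d[2],f@U,f@V,f[2],o["clock"],(A.T@U*.02).round(4)))
E
python3 -c "
from h import *;rep()"
```

```text
clock: 13.6
tcp_pos: [497.2, 62.1, 29.6]
ee_rot: [1.6, 1.919, -0.622]
wrist_force: [-0.2, -0.3, -0.3]
finger_gap: 0.0
grip_force: 0.0
tip lane x -130.2 y 0.8 z 17.1 F along 0.3 lat -0.3 up -0.3 t 13.6 10mm=[-0.0147 -0.      0.0135]
```

```bash
python3 -m inch '[[[-0.0147,0,0.0135,0,0,0,0],[-0.0294,0,0.027,0,0,0,0],[-0.0441,0,0.0405,0,0,0,0],[-0.0588,0,0.054,0,0,0,0],[-0.0735,0,0.0675,0,0,0,0]]]'
python3 -c "
from h import *;rep()"
python3 -m inch '[[[-0.0074,0,0.0068,0,0,0,0],[-0.0147,0,0.0135,0,0,0,0],[-0.022,0,0.0203,0,0,0,0],[-0.0294,0,0.027,0,0,0,0],[-0.0368,0,0.0338,0,0,0,0],[-0.0441,0,0.0405,0,0,0,0]]]'
python3 -c "
from h import *;rep()"
```

```text
clock: 14.22
tcp_pos: [507.1, 12.6, 31.4]
ee_rot: [1.601, 1.917, -0.619]
wrist_force: [1.0, 0.3, -0.9]
finger_gap: -0.1
grip_force: 0.0
tip lane x -79.8 y 1.8 z 18.9 F along -0.1 lat 1.0 up -0.9 t 14.2 10mm=[-0.0147 -0.      0.0135]
clock: 14.98
tcp_pos: [512.5, -16.3, 31.3]
ee_rot: [1.6, 1.917, -0.619]
wrist_force: [-0.4, 3.0, 1.5]
finger_gap: -0.0
grip_force: 1.6
tip lane x -50.3 y 1.9 z 18.8 F along -3.0 lat 0.2 up 1.5 t 15.0 10mm=[-0.0147 -0.0001  0.0135]
```

```bash
python3 -m inch '[[[-0.0074,-0.001,0.0068,0,0,0,0],[-0.0147,-0.002,0.0136,0,0,0,0],[-0.022,-0.003,0.0205,0,0,0,0],[-0.0294,-0.003,0.0272,0,0,0,0],[-0.0368,-0.003,0.034,0,0,0,0],[-0.0441,-0.003,0.0407,0,0,0,0],[-0.0515,-0.003,0.0475,0,0,0,0],[-0.055,-0.003,0.051,0,0,0,0]]]'
python3 -c "
from h import *;rep()"
```

```text
clock: 15.98
tcp_pos: [517.7, -53.5, 31.1]
ee_rot: [1.601, 1.917, -0.619]
wrist_force: [-0.8, 3.6, 3.0]
finger_gap: 0.1
grip_force: 1.8
tip lane x -12.8 y 0.4 z 18.6 F along -3.7 lat -0.1 up 3.0 t 16.0 10mm=[-0.0147 -0.      0.0135]
```

```bash
for i in 1 2; do python3 -m inch '[[[-0.003,0,0.0027,0,0,0,0],[-0.0059,0,0.0054,0,0,0,0],[-0.0088,0,0.0081,0,0,0,0],[-0.0118,0,0.0108,0,0,0,0]]]' >/dev/null
python3 -c "
from h import *;rep()"; done
```

```text
tip lane x -5.0 y 0.5 z 18.6 F along -3.0 lat 0.8 up 2.1 t 16.5 10mm=[-0.0147 -0.0001  0.0135]
tip lane x 3.0 y 0.5 z 18.6 F along -3.0 lat -0.1 up 1.5 t 17.0 10mm=[-0.0147 -0.0001  0.0135]
```

```bash
python3 -m inch '[[[-0.003,0,0.0027,0,0,0,0],[-0.0059,0,0.0054,0,0,0,0]]]' >/dev/null
python3 -c "
from h import *;rep()"
python3 -m inch '[[[-0.003,0,0.0027,0,0,0,0],[-0.0059,0,0.0054,0,0,0,0]]]' |grep force
```

```text
tip lane x 6.5 y 0.7 z 18.6 F along -13.0 lat 0.5 up 4.7 t 17.2 10mm=[-0.0147 -0.0001  0.0135]
wrist_force: [-2.9, 12.0, 4.2]
grip_force: 6.3
```

```bash
python3 -c "
from h import *;rep()"
```

```text
tip lane x 10.4 y 0.8 z 18.6 F along -12.3 lat -0.7 up 4.2 t 17.5 10mm=[-0.0147 -0.0001  0.0135]
```

The force rose from 3 to 13 N at tip x between 3 and 6.5 mm. The tip is now at 10.4 mm, so the plate has been nudged 4–7 mm. I'll withdraw straight back and check.

```bash
python3 -m inch '[[[0.0147,0,-0.0135,0,0,0,0],[0.044,0,-0.0405,0,0,0,0],[0.088,0,-0.081,0,0,0,0],[0.147,0,-0.135,0,0,0,0],[0.19,0,-0.175,0,0,0,0],[0.15,0,-0.3,0,0,0,0],[0.15,0,-0.4,0,0,0,0],[0.15,0,-0.4,0,0,0,0]]]'
python3 -c "
from h import *
rep()
c=ctrl.calibration('scene');q=[M+U*x+V*y for x,y in((18.5,0),(0,0),(18.5,-28),(18.5,28))]
P,_=cv2.projectPoints(np.array(q),c['rvec'],c['tvec'],c['mtx'],None);print(((P[:,0]-[330,150])*4.5).round())
im=ctrl.camera('scene')[:,:,::-1];cv2.imwrite('pics/s4.png',im)
cv2.imwrite('pics/s4c.png',cv2.resize(im[150:270,320:460],None,fx=4.5,fy=4.5,interpolation=cv2.INTER_CUBIC))
t=ctrl.camera('top')[:,:,::-1];cv2.imwrite('pics/top4.png',t);a=cv2.imread('pics/top0.png')
print(cv2.absdiff(t,a)[160:290,380:480].max(2).mean())
"
```

```text
clock: 18.48
tcp_pos: [487.9, 112.9, 130.6]
ee_rot: [1.6, 1.917, -0.612]
wrist_force: [0.3, 0.5, -0.7]
finger_gap: 0.1
grip_force: 0.0
tip lane x -181.9 y 0.8 z 118.1 F along -0.4 lat 0.3 up -0.7 t 18.5 10mm=[-0.0147 -0.0001  0.0135]
[[227. 439.]
 [218. 457.]
 [276. 448.]
 [178. 430.]]
5.780692307692307
```

View pics/s4c.png

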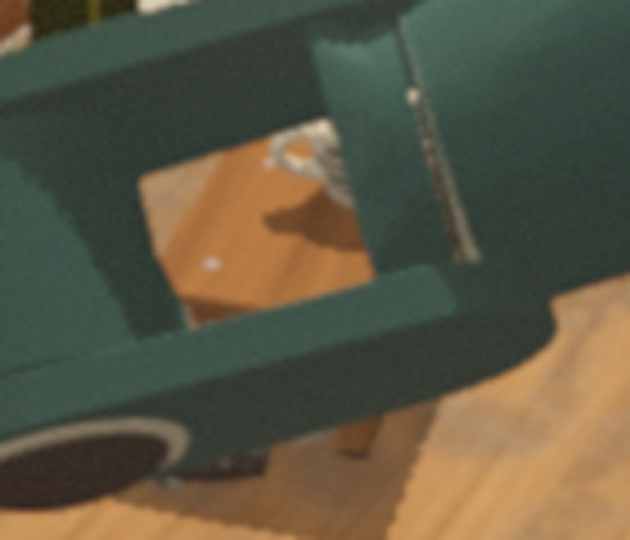

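The arm blocks the view, so I'll move it up and away.

```bash
python3 -m inch '[[[-0.05,0.0,-0.12,0,0,0,0],[-0.1,0,-0.24,0,0,0,0],[-0.14,-0.05,-0.36,0,0,0,0],[-0.19,-0.1,-0.5,0,0,0,0],[-0.19,-0.15,-0.5,0,0,0,0],[-0.1,-0.15,-0.6,0,0,0,0],[-0.0,-0.15,-0.7,0,0,0,0],[0.0,-0.15,-0.7,0,0,0,0]]]'
python3 -c "
from h import *
im=ctrl.camera('scene')[:,:,::-1];cv2.imwrite('pics/s5.png',im)
t=ctrl.camera('top')[:,:,::-1];cv2.imwrite('pics/top5.png',t);a=cv2.imread('pics/top0.png')
l=cv2.resize(im[150:270,330:450],(400,400),interpolation=cv2.INTER_CUBIC);r=cv2.resize(t[155:295,370:480],(314,400),interpolation=cv2.INTER_CUBIC)
cv2.imwrite('pics/f5.png',np.hstack([l,r]))
"
```

```text
clock: 19.58
tcp_pos: [369.3, 332.0, 382.7]
ee_rot: [1.597, 1.918, -0.623]
wrist_force: [0.2, -0.1, -1.3]
finger_gap: -0.2
grip_force: 0.0
```

View pics/f5.png

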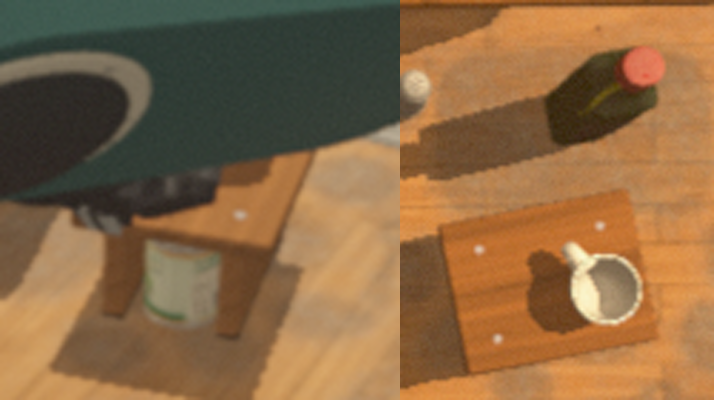

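The left half of the picture shows the pale tin upright in the lane. Its foot, at about (180,325), is level with the wall fronts, which start 12 mm in, so it is wholly under the board. The right half shows the cup and bottle unmoved, so I'm handing in.

```bash
python3 -c "
from cell import ctrl
print(ctrl.close_job())"
```

```text
the job is handed in; nothing more can be done
None
```

Job handed in at about 20 s: both tins were pushed upright into the lane as one row, the rear (pale) one seen wholly under the board, and by force and tip travel the stop plate was nudged an estimated 4–7 mm; the cup and bottle look unmoved, and the glass was never approached, though I did not re-check it at the end.

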